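# Fit the hub and bring the spread snap ring to its groove

## Task

Set the bored hub, flange down and boss up, over the drive unit's upright shaft stub so that it sits fully down on the shoulder, and let go of it. Then take the snap-ring pliers from their stand, squeeze the red handles fully so that the ring is spread, and slide the ring down over the stub until it is level with the dark groove just above the hub. Finish still holding the pliers there, upright and squeezed with the ring spread round the groove and not pressing on the stub or the hub; leave the jar, the dish and the screwdriver alone, and never force the ring against the stub or the hub.

Things in the scene. Friction and masses are not known exactly. Their poses are not given: they have to be found in the camera images.
- drive: Drive unit, fixed to the bench: cream and teal housing 160 x 130 x 55 mm; on its middle a round pedestal 48 mm in diameter with a flat top (the shoulder) 85 mm above the bench, on that an upright steel stub 28 mm in diameter, tip bevelled, ending at 147 mm. A dark groove (24 mm in diameter) runs round it from 119 to 127 mm. Origin: centre of the underside, on the stub's axis; z up.
- stub_shoulder (a point): Centre of the shoulder on the stub's axis, 85 mm above the bench; the hub's underside belongs here. z up.
- stub_groove (a point): Point on the stub's axis at mid-height of the dark groove, 123 mm above the bench (38 mm above the shoulder, 4 mm above the top of the seated hub). z up.
- stub_tip (a point): Centre of the stub's top end, 147 mm above the bench.
- hub: The loose hub, about 180 g, lying on the bench flange down: teal flange 64 mm in diameter and 10 mm thick, on it an aluminium boss 44 mm in diameter reaching to 34 mm; a 32 mm bore runs right through. The boss can be gripped across. Origin: centre of the underside; z up along the bore.
- stand: The pliers' stand, fixed to the bench: grey base plate 100 x 90 x 6 mm with two notched posts, 60 mm apart along its x axis, 82 mm high; the pliers' crossbar lies in the notches, 72 mm above the bench, and lifts straight up out of them. Origin: centre of the underside; z up.
- pliers: Snap-ring pliers, about 190 g, upright in the stand, a golden ring of 4 mm wire fixed at their lower tips. Origin: centre of the ring at mid-wire, also while spread; z up along the pliers, x along the dark crossbar, y the way the two red handles are squeezed. Ring inside: relaxed 24 mm wide along y (the stub does not pass), fully spread a 35 mm circle; outside 43 mm, ears at +x to 27 mm.
- pliers_grip (a point): Midway between the red handles, 103 mm above the ring's centre: where to squeeze; axes as the pliers. Handles: 18 mm wide (x), 50 mm tall, from 77 to 127 mm above the ring, over their outer faces about 46 mm relaxed, 38 mm squeezed (faces then parallel). About 7 N on each handle spreads the ring fully, against a solid stop; released, it springs back.
- pliers_bar (a point): Middle of the dark crossbar, 60 mm above the ring's centre: bar 8 mm square, 76 mm long with end caps. Below it the pliers are open: 45 mm of stub fits in above the ring.
- jaw_left (a joint): How far the pliers are squeezed, rad: 0 relaxed, 0.092 ring fully spread, up to about 0.10 under a hard squeeze (both jaws move alike).
- jar: Bystander: closed steel grinding jar, 56 mm in diameter, 85 mm high. Origin: centre of the underside.
- dish: Bystander: shallow glass dish, 90 mm in diameter, 16 mm high. Origin: centre of the underside.
- driver: Bystander: screwdriver lying on the bench.

How it is judged:
By the outcome, as a careful person would: the job done as asked, in the order asked, and still so for the second after the job is handed in, while the arm keeps its last pose, push and grip.
It also fails if it takes over 64 s, if anything falls off the work surface, if the arm or the gripper's body presses on something with over 40 N, if the wrist force passes 120 N, or if a joint passes its speed limit or range.

## Robot

A 6-joint arm with a two-finger parallel gripper is mounted at the origin on the work surface. World frame = base frame: x ahead of the robot, y to its left, z up, the work surface at z = 0. Lengths are in m, angles in rad, forces in N, time in s.
With the tool pointing down it reaches from about 0.35 to 0.775 m from the base axis. Payload 7.3 kg.
Tool frame: the origin (TCP) lies midway between the tips of the shut fingers; the grasp point (between the pads) lies 19 mm behind it; z points along the fingers, y is the line along which they close (so a half turn about z gives the same grasp; the last joint's range is limited). The gripper opens to 92 mm and grips with 3 to 60 N. Pads are 19 mm wide; open, the fingers measure 130 mm over their backs; the gripper's body (75 mm by 190 mm) begins 47 mm behind the grasp point.
Start: joints at [1.131, 0.342, 1.524, -0, 1.275, -0.146], TCP at [0.152, 0.503, 0.227] pointing down, gripper open.
Joint ranges: [-2.53, 2.53], [-0.77, 2.02], [0.04, 2.7], [-1, 4.14], [0.28, 2.66], [-3.11, 3.11]. Speed limits (rad/s): [2.57, 2.57, 3.14, 3.14, 3.14, 3.14].

## Interface

Orientations are given as [roll, pitch, yaw] about the fixed x, y, z axes, in that order (R = Rz(yaw) Ry(pitch) Rx(roll)).
In Python, from cell import monitor, vision, workorder gives the robot as it stands.
- The arm moves only by the tool move_arm, never from a script. Its argument "rows" is a list of rows, each a list of 5 numbers: the shift along the world's x, y, z in mm, then the turn about the world's z in rad, then the closure, from -1 (fully open) to 1 (shut). A call has 1 to 12 rows; each row shifts and turns the commanded pose from where the row before left it; what a row does not reach is not made up. A row lasts 1/10 s, in which the tool goes at most 50 mm and 8.59 degrees, less where a joint would pass 70% of its speed; a pose out of reach is approached as far as the arm can. A call is refused whole if a number of a shift passes 50 or a number of a turn 0.15, either way. A call with a gripper value outside its range is refused whole. The fingers move at their own pace and stop on an object; "newtons" is the grip in N (left out, the last holds). Time passes only in rows, so rows that do not move let the fingers close. It gives the time, the measured TCP pose, the force, the opening and the grip force at its end, in the units of the state.
- monitor.observe(): the state, without advancing time (a new reading comes with each control period).
- vision.read_camera(name): name is "scene" or "side" or "wrist"; returns the picture (384x512x3 uint8, red, green, blue); there is no depth.
- vision.get_calibration(name): a dict with "K" (3x3 intrinsics, pixels), "T" (4x4, takes a point from camera to world coordinates); the wrist camera has in their place "mount" (4x4, takes a point from camera to tool coordinates, whose origin is the TCP and whose axes are the flange's). Camera axes: x right, y up, looking along -z (the intrinsics and any distortion apply to the point x, -y, -z); pixel columns grow to the right and rows downward; lengths in m; the calibration is good to about 2 mm. A picture is of the moment at which its call begins: read the wrist's pose just before it. get_calibration takes no time and is no camera call.
- workorder.hand_in(): hands the job in; it is judged then, once.
The state is a dict: "time": time; "qpos": joint angles; "qvel": joint speeds; "joint_efforts": joint torques, N m; "tool_pos": TCP position; "tool_rot": TCP orientation; "contact_force": force on the tool from outside, world axes, zero at the start; "torque": the same for the moment, N m; "opening": finger opening in m; "grip_force": force on a finger pad.
Only numpy, scipy, OpenCV 4.12 (cv2) and the standard library are available. Lean on these libraries where they do the work, as an engineer would, in place of code of your own. Each camera call takes 0.05 s, during which the arm holds its last target. There are 200 camera calls.

## Working session

There is one attempt and no reset: what is moved stays moved. The work goes in short steps, Python scripts to look and compute and a tool call to move; the robot and the scene stay as the last step left them, time stands still between calls to the robot, and variables do not carry over. Pictures are saved under pics/ and viewed, at most 10 in all, crops included, and the job is handed in when it is done.

Besides the shell and the picture viewer there is one more tool, called after "Request:" as name(argument=value, ...) on one line, values as JSON. move_arm: Moves the arm, as the interface text tells. Its arguments: {"type":"object","properties":{"rows":{"type":"array","items":{"type":"array","items":{"type":"number"}}},"newtons":{"type":"number"}},"required":["rows"]}

```bash
mkdir -p pics; ls; python3 - <<'E'
from cell import monitor, vision
import cv2,numpy as np
s=monitor.observe();print({k:np.round(v,3).tolist() for k,v in s.items()})
ims=[]
for n in("scene","side"):
    c=vision.get_calibration(n);print(n,{k:np.round(v,3).tolist() if not isinstance(v,str) else v for k,v in c.items()})
    im=vision.read_camera(n)[:,:,::-1];cv2.imwrite(f"pics/{n}0.png",im)
c=vision.get_calibration("wrist");print({k:np.round(v,4).tolist() for k,v in c.items()})
E
```

```text
pics
{'time': 0.0, 'qpos': [1.131, 0.343, 1.525, -0.0, 1.275, -0.146], 'qvel': [0.002, 0.002, -0.001, -0.001, -0.0, 0.002], 'joint_efforts': [-0.001, -43.125, -24.422, 0.072, 0.056, -0.0], 'tool_pos': [0.152, 0.502, 0.226], 'tool_rot': [-3.14, -0.0, 2.848], 'contact_force': [-0.405, 0.45, 0.026], 'torque': [0.036, 0.005, 0.057], 'grip_force': 0.0, 'opening': 0.092}
scene {'K': [[421.181, 0.0, 253.087], [0.0, 421.181, 189.577], [0.0, 0.0, 1.0]], 'T': [[0.716, -0.55, 0.43, 1.014], [0.698, 0.569, -0.434, -0.4], [-0.006, 0.611, 0.791, 0.894], [0.0, 0.0, 0.0, 1.0]]}
side {'K': [[395.35, 0.0, 259.103], [0.0, 395.35, 191.489], [0.0, 0.0, 1.0]], 'T': [[0.815, 0.406, -0.414, 0.134], [-0.579, 0.551, -0.601, -0.67], [-0.016, 0.729, 0.684, 0.856], [0.0, 0.0, 0.0, 1.0]]}
{'K': [[290.2245, 0.0, 259.0861], [0.0, 290.2245, 190.753], [0.0, 0.0, 1.0]], 'mount': [[-0.0002, 0.9619, 0.2735, 0.0731], [1.0, 0.0003, -0.0003, 0.0001], [-0.0003, 0.2735, -0.9619, -0.158], [0.0, 0.0, 0.0, 1.0]]}
```

View pics/scene0.png

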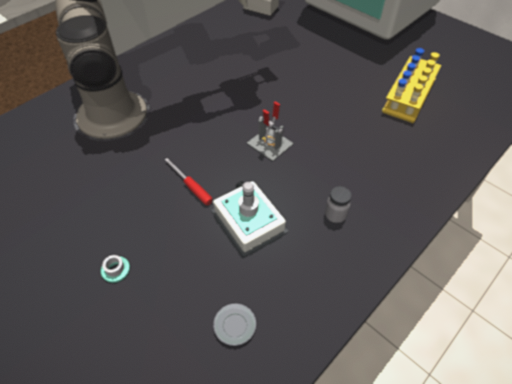

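View pics/side0.png

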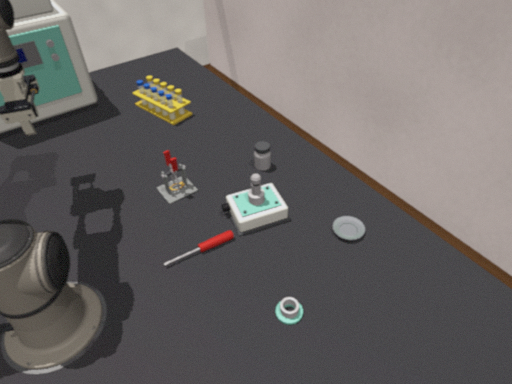

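Scene: hub top at about (113,262), stub tip (249,184), stand plate (270,145), red handles (266,116)/(277,107). Side: hub top (290,302), stub tip (256,177), plate (177,188), handles (167,156)/(174,164).

```bash
cat > h.py <<'E'
from cell import monitor, vision
import cv2,numpy as np
from scipy.spatial.transform import Rotation as R
def cam(n,s=None):
    c=vision.get_calibration(n)
    if n!="wrist": return np.array(c["K"]),np.array(c["T"])
    s=s or monitor.observe(); T=np.eye(4); T[:3,:3]=R.from_euler("xyz",s["tool_rot"]).as_matrix(); T[:3,3]=s["tool_pos"]
    return np.array(c["K"]),T@np.array(c["mount"])
def onz(KT,uv,z):
    K,T=KT; d=np.linalg.inv(K)@[*uv,1.]; d=T[:3,:3]@(d*[1,-1,-1]); o=T[:3,3]
    return o+d*(z-o[2])/d[2]
def proj(KT,p):
    K,T=KT; q=np.linalg.inv(T)@[*p,1.]; q=K@(q[:3]*[1,-1,-1]); return q[:2]/q[2]
E
python3 - <<'E'
from h import *
a,b=cam("scene"),cam("side")
for n,z,u,v in [("hub",.034,(113,262),(290,302)),("tip",.147,(249,184),(256,177)),("plate",.006,(270,145),(177,188)),("hL",.175,(266,112),(167,153)),("hR",.175,(277,103),(174,160))]:
    print(n,onz(a,u,z).round(3),onz(b,v,z).round(3))
E
```

```text
hub [ 0.462 -0.3    0.034] [ 0.47  -0.299  0.034]
tip [0.589 0.015 0.147] [0.589 0.005 0.147]
plate [0.452 0.238 0.006] [0.446 0.245 0.006]
hL [0.474 0.193 0.175] [0.428 0.212 0.175]
hR [0.471 0.238 0.175] [0.429 0.172 0.175]
```

Request:
move_arm(rows=[[42, -37, 5, 0, -1], [42, -37, 5, 0, -1], [42, -37, 5, 0, -1], [42, -37, 5, 0, -1], [42, -37, 5, 0, -1], [42, -37, 5, 0, -1], [42, -37, 5, 0, -1], [0, 0, 0, 0, -1], [0, 0, 0, 0, -1]])

```text
time: 1.0
tool_pos: [0.4139, 0.2713, 0.2574]
tool_rot: [-3.141, -0.001, 2.845]
contact_force: [0.1, 0.1, 0.5]
opening: 0.0922
grip_force: 0.0
```

```bash
python3 - <<'E'
from h import *
s=monitor.observe();print(s["time"],s["tool_pos"],s["tool_rot"])
im=vision.read_camera("wrist")[:,:,::-1];cv2.imwrite("pics/w1.png",im);import json
json.dump({k:np.array(s[k]).tolist() for k in("tool_pos","tool_rot")},open("w1.json","w"))
E
```

```text
1.0 [0.4138808  0.27131045 0.25738606] [-3.14119152e+00 -1.17744018e-03  2.84487620e+00]
```

View pics/w1.png

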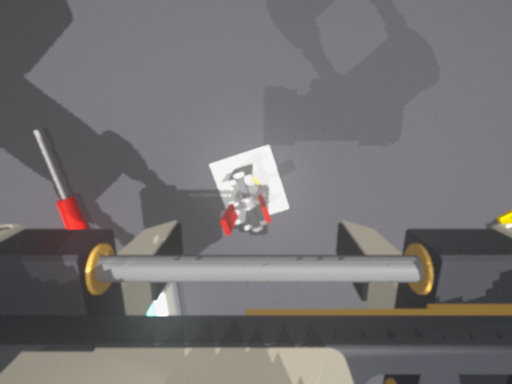

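The wrist view shows the plate with corners at about (210,164), (270,146), (289,208) and the handles at (229,219) and (265,209). That is enough for a first pliers yaw. Hub next.

```bash
python3 - <<'E'
from h import *;import json
k=cam("wrist",json.load(open("w1.json")))
P=[onz(k,p,.006)for p in[(210,164),(270,146),(289,208)]]
print(np.round(P,3),(P[0]+P[2])/2,np.linalg.norm(P[1]-P[0]),np.linalg.norm(P[2]-P[1]))
for a,b in((0,1),(1,2)):
    d=P[b]-P[a];print(np.arctan2(d[1],d[0]))
for z in(.11,.139): 
  H=[onz(k,p,z)for p in[(229,219),(265,209)]];print(np.round(H,3),np.mean(H,0).round(3))
E
```

```text
[[0.396 0.203 0.006]
 [0.397 0.293 0.006]
 [0.494 0.294 0.006]] [0.44503426 0.24858325 0.006     ] 0.08924141443574811 0.09662742867603892
1.5650244700745393
0.010939906538231275
[[0.449 0.225 0.11 ]
 [0.449 0.268 0.11 ]] [0.449 0.247 0.11 ]
[[0.439 0.232 0.139]
 [0.439 0.27  0.139]] [0.439 0.251 0.139]
```

Request:
move_arm(rows=[[10, -45, 0, 0, -1], [10, -45, 0, 0, -1], [10, -45, 0, 0, -1], [10, -45, 0, 0, -1], [10, -45, 0, 0, -1], [10, -45, 0, 0, -1], [0, -45, 0, 0, -1], [0, -45, 0, 0, -1], [0, -45, 0, 0, -1], [0, -45, 0, 0, -1], [0, -45, 0, 0, -1], [0, -45, 0, 0, -1]])

```text
time: 2.25
tool_pos: [0.474, -0.2675, 0.2578]
tool_rot: [3.141, -0.0, 2.851]
contact_force: [1.7, -0.2, -0.2]
opening: 0.0919
grip_force: 0.0
```

```bash
python3 - <<'E'
from h import *
s=monitor.observe();k=cam("wrist",s);im=vision.read_camera("wrist")[:,:,::-1];cv2.imwrite("pics/w2.png",im)
hsv=cv2.cvtColor(im,cv2.COLOR_BGR2HSV)
m=cv2.inRange(hsv,(75,60,60),(100,255,255));c,_=cv2.findContours(m,0,2)
for x in sorted(c,key=cv2.contourArea)[-3:]:
    e=cv2.fitEllipse(x) if len(x)>4 else None;print(cv2.contourArea(x),e, e and onz(k,e[0],.01))
print(s["tool_pos"],s["time"])
E
```

```text
58.5 ((491.39715576171875, 241.15354919433594), (21.619953155517578, 23.740907669067383), 68.34918975830078) [0.69347813 0.03840452 0.01      ]
117.5 ((475.42254638671875, 208.14785766601562), (13.992220878601074, 19.279844284057617), 93.03682708740234) [0.63213867 0.01986464 0.01      ]
271.5 ((233.50411987304688, 162.25843811035156), (42.154788970947266, 45.00412368774414), 112.5064468383789) [ 0.46399898 -0.30180615  0.01      ]
[ 0.47399088 -0.2674811   0.2578158 ] 2.25
```

View pics/w2.png

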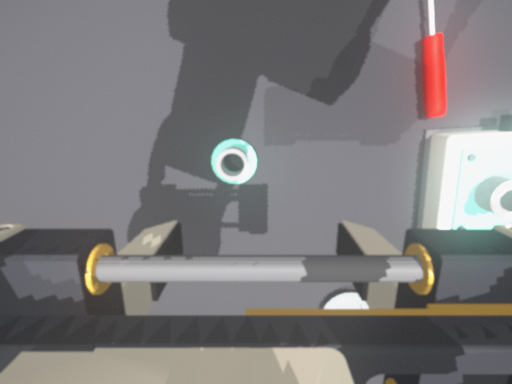

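Request:
move_arm(rows=[[-5, -10, -40, 0.145, -1], [-5, -10, -40, 0.145, -1], [0, 0, -40, 0, -1], [0, 0, -30, 0, -1], [0, 0, 0, 0, -1], [0, 0, 0, 0, -1]])

```text
time: 2.9
tool_pos: [0.4644, -0.2866, 0.1084]
tool_rot: [3.141, -0.0, 3.14]
contact_force: [0.3, -0.1, -0.3]
opening: 0.0916
grip_force: 0.0
```

```bash
cat > hub.py <<'E'
from h import *
s=monitor.observe();k=cam("wrist",s);im=vision.read_camera("wrist")[:,:,::-1];cv2.imwrite("pics/w3.png",im)
hsv=cv2.cvtColor(im,cv2.COLOR_BGR2HSV)
m=cv2.inRange(hsv,(75,60,60),(100,255,255));c,_=cv2.findContours(m,0,2)
for x in sorted(c,key=cv2.contourArea)[-2:]:
    e=cv2.fitEllipse(x) if len(x)>4 else None;print(cv2.contourArea(x),e, e and onz(k,e[0],.01))
print(s["tool_pos"],s["tool_rot"],s["time"])
E
python3 hub.py
```

```text
65.0 ((242.8289337158203, 186.03085327148438), (34.49130630493164, 37.597904205322266), 179.23216247558594) [ 0.45963623 -0.30138773  0.01      ]
1045.0 ((241.3672637939453, 189.35008239746094), (65.31370544433594, 66.95265197753906), 123.38152313232422) [ 0.46278401 -0.30278287  0.01      ]
[ 0.46437533 -0.28661224  0.10841391] [ 3.14112668e+00 -2.26396181e-04  3.13985942e+00] 2.9
```

Request:
move_arm(rows=[[-1, -16, -30, 0, -1], [0, 0, -30, 0, -1], [0, 0, -20, 0, -1], [0, 0, -8, 0, -1], [0, 0, -5, 0, -1], [0, 0, 0, 0, -1]])

```text
time: 3.55
tool_pos: [0.4634, -0.3042, 0.0159]
tool_rot: [-3.14, 0.001, 3.138]
contact_force: [1.0, -0.0, -0.5]
opening: 0.0915
grip_force: 0.0
```

Request:
move_arm(newtons=20, rows=[[0, 0, 0, 0, 1], [0, 0, 0, 0, 1], [0, 0, 0, 0, 1], [0, 0, 0, 0, 1], [0, 0, 0, 0, 1], [0, 0, 0, 0, 1], [0, 0, 0, 0, 1], [0, 0, 0, 0, 1]])

```text
time: 4.35
tool_pos: [0.4625, -0.3038, 0.0149]
tool_rot: [3.141, -0.0, 3.138]
contact_force: [-0.3, 0.4, 0.4]
opening: 0.0434
grip_force: 20.0
```

Request:
move_arm(rows=[[0, 0, 15, 0, 1], [0, 0, 45, 0, 1], [0, 0, 45, 0, 1], [0, 0, 45, 0, 1], [0, 0, 40, 0, 1], [22, 39, 30, 0, 1], [22, 39, 0, 0, 1], [22, 39, 0, 0, 1], [22, 39, 0, 0, 1], [22, 39, 0, 0, 1], [22, 39, 0, 0, 1], [22, 39, 0, 0, 1]])

```text
time: 5.55
tool_pos: [0.6155, -0.032, 0.2323]
tool_rot: [-3.142, -0.001, 3.138]
contact_force: [0.7, -0.3, -1.4]
opening: 0.0434
grip_force: 20.0
```

Request:
move_arm(rows=[[22, 40, 0, 0, 1], [0, 0, 0, 0, 1], [0, 0, 0, 0, 1], [0, 0, 0, 0, 1]])

```text
time: 5.95
tool_pos: [0.6365, 0.0054, 0.2323]
tool_rot: [-3.141, -0.001, 3.137]
contact_force: [0.5, -0.2, -2.3]
opening: 0.043
grip_force: 20.0
```

```bash
python3 - <<'E'
from h import *
s=monitor.observe();k=cam("wrist",s);im=vision.read_camera("wrist")[:,:,::-1]
cv2.imwrite("pics/w4.png",im)
print(s["tool_pos"],s["tool_rot"],s["opening"],proj(k,(.589,.01,.147)),proj(k,np.array(s["tool_pos"])+[0,0,.019]))
E
```

```text
[0.63651097 0.00541793 0.23226971] [-3.14129944e+00 -1.11305186e-03  3.13717690e+00] 0.04299415019849365 [264.32969422 140.36583037] [259.08988709 251.70885567]
```

View pics/w4.png

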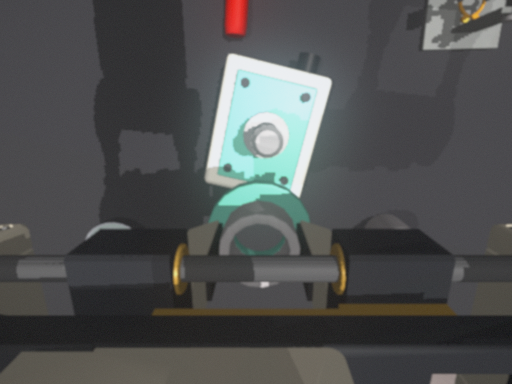

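The stub tip is at about (267,142). The hub's flange and bore sit in the grip around column 260. I'll zoom in to fit circles.

```bash
python3 - <<'E'
import cv2
im=cv2.imread("pics/w4.png");cv2.imwrite("pics/z4.png",cv2.resize(im[105:255,200:320],None,fx=4,fy=4,interpolation=cv2.INTER_CUBIC))
E
```

```text
(no output)
```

View pics/z4.png

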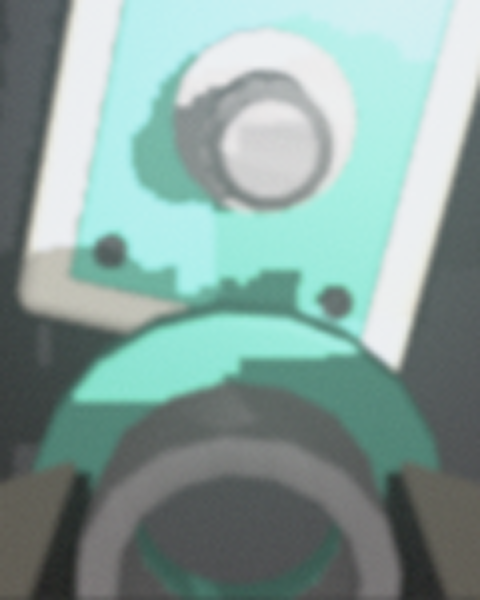

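```bash
python3 - <<'E'
from h import *
s=dict(tool_pos=[0.63651097,0.00541793,0.23226971],tool_rot=[-3.14129944,-1.11305186e-03,3.13717690])
k=cam("wrist",s);t=np.array(s["tool_pos"])
print(onz(k,(267.6,142.2),.147),onz(k,(266.2,135),.085))
und=t[2]-.0149
def ext(r,z,dx,dy=0):
    a=np.linspace(0,2*np.pi,721);p=np.array([proj(k,(t[0]+dx+r*np.cos(q),t[1]+dy+r*np.sin(q),z))for q in a]);return p[:,0].min(),p[:,0].max(),p[:,1].min()
for dx in(-.003,0,.003): print(dx,np.round(ext(.022,und+.034,dx),1),np.round(ext(.032,und+.010,dx),1),np.round(ext(.016,und+.034,dx),1))
print("obs boss 219.2,300.5,214.2 flange 208.5,310.5,182.2; bore top y",105+475/4)
E
```

```text
[0.59052458 0.0127222  0.147     ] [0.58997641 0.01302313 0.085     ]
-0.003 [217.2 300.9 207.1] [206.2 311.9 177. ] [228.7 289.5 218.2]
0 [217.5 300.7 212.7] [206.5 311.7 182.1] [228.9 289.3 223.6]
0.003 [217.7 300.5 218.2] [206.7 311.5 187.1] [229.  289.2 229.1]
obs boss 219.2,300.5,214.2 flange 208.5,310.5,182.2; bore top y 223.75
```

Request:
move_arm(rows=[[-23, 4, 0, 0, 1], [-23.5, 3.5, 0, 0, 1], [0, 0, -30, 0, 1], [0, 0, -20, 0, 1], [0, 0, 0, 0, 1], [0, 0, 0, 0, 1]])

```text
time: 6.6
tool_pos: [0.5906, 0.0128, 0.1834]
tool_rot: [-3.142, 0.0, 3.136]
contact_force: [0.4, 0.7, -1.9]
opening: 0.0429
grip_force: 20.0
```

```bash
python3 - <<'E'
from h import *
s=monitor.observe();print(s["tool_pos"],s["contact_force"])
a=vision.read_camera("scene")[:,:,::-1];b=vision.read_camera("side")[:,:,::-1]
u=proj(cam("scene"),(.59,.013,.16)).astype(int);v=proj(cam("side"),(.59,.013,.16)).astype(int);print(u,v)
f=lambda i,c:cv2.resize(i[c[1]-35:c[1]+45,c[0]-40:c[0]+40],(400,400),interpolation=2)
cv2.imwrite("pics/p5.png",np.hstack([f(a,u),f(b,v)]))
E
```

```text
[0.59055651 0.01275269 0.18335575] [ 0.37999825  0.69437509 -1.86207258]
[248 180] [254 171]
```

View pics/p5.png

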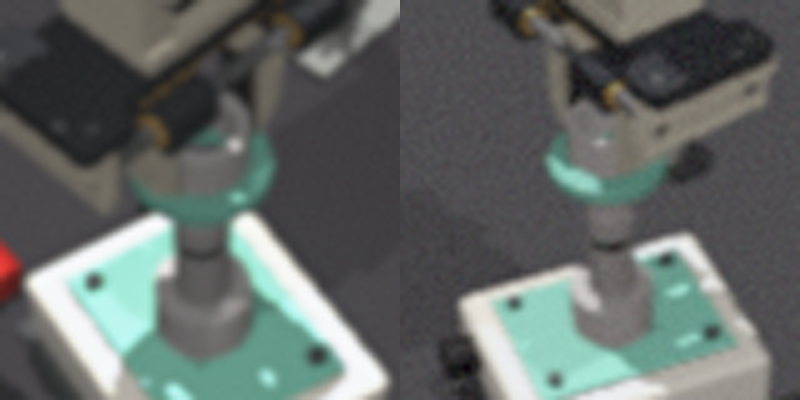

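Both outside views show the hub centred over the stub. I'll lower it gently.

Request:
move_arm(rows=[[0, 0, -10, 0, 1], [0, 0, -8, 0, 1], [0, 0, -5, 0, 1], [0, 0, -5, 0, 1], [0, 0, -5, 0, 1], [0, 0, 0, 0, 1]])

```text
time: 7.3
tool_pos: [0.5901, 0.0138, 0.1488]
tool_rot: [3.141, -0.002, 3.138]
contact_force: [-0.6, -0.8, -1.2]
opening: 0.043
grip_force: 20.0
```

Request:
move_arm(rows=[[0, 0, -8, 0, 1], [0, 0, -8, 0, 1], [0, 0, -8, 0, 1], [0, 0, -8, 0, 1], [0, 0, -6, 0, 1], [0, 0, -4, 0, 1], [0, 0, 0, 0, 1]])

```text
time: 8.0
tool_pos: [0.5902, 0.0138, 0.107]
tool_rot: [3.141, -0.001, 3.138]
contact_force: [0.1, 0.6, -2.0]
opening: 0.0429
grip_force: 20.0
```

Request:
move_arm(rows=[[0, 0, -3, 0, 1], [0, 0, -2, 0, 1], [0, 0, -1, 0, 1], [0, 0, 0, 0, 1], [0, 0, 0, 0, 1]])

```text
time: 8.5
tool_pos: [0.5906, 0.0138, 0.1018]
tool_rot: [3.142, 0.0, 3.138]
contact_force: [-0.8, -0.2, -1.4]
opening: 0.043
grip_force: 20.0
```

Request:
move_arm(rows=[[0, 0, -1, 0, 1], [0, 0, -1, 0, 1], [0, 0, 0, 0, 1], [0, 0, 0, 0, 1]])

```text
time: 8.9
tool_pos: [0.5906, 0.0138, 0.0999]
tool_rot: [3.142, 0.0, 3.138]
contact_force: [-0.1, -0.4, -0.5]
opening: 0.0431
grip_force: 20.0
```

Request:
move_arm(rows=[[0, 0, -0.7, 0, 1], [0, 0, 0, 0, 1], [0, 0, 0, 0, 1]])

```text
time: 9.2
tool_pos: [0.5906, 0.0138, 0.0999]
tool_rot: [-3.142, 0.001, 3.138]
contact_force: [-1.8, 0.5, 4.9]
opening: 0.0428
grip_force: 20.0
```

Seated: upward contact force starts at the expected height. Releasing and rising.

Request:
move_arm(rows=[[0, 0, 0.7, 0, 0.3], [0, 0, 0, 0, -0.2], [0, 0, 0, 0, -1], [0, 0, 0, 0, -1], [0, 0, 0, 0, -1], [0, 0, 0, 0, -1]])

```text
time: 9.8
tool_pos: [0.5905, 0.0138, 0.0996]
tool_rot: [3.142, -0.0, 3.138]
contact_force: [-0.1, -0.5, -0.5]
opening: 0.0781
grip_force: 0.0
```

Request:
move_arm(rows=[[0, 0, 20, 0, -1], [0, 0, 40, 0, -1], [0, 0, 45, 0, -1], [0, 0, 45, 0, -1], [0, 0, 0, 0, -1], [0, 0, 0, 0, -1]])

```text
time: 10.4
tool_pos: [0.5908, 0.0137, 0.2506]
tool_rot: [-3.141, 0.002, 3.138]
contact_force: [-0.2, 0.6, 0.4]
opening: 0.0922
grip_force: 0.0
```

```bash
python3 - <<'E'
from h import *
s=monitor.observe();k=cam("wrist",s);print(s["tool_pos"],s["tool_rot"],s["opening"])
im=vision.read_camera("wrist")[:,:,::-1];print(proj(k,(.59,.0135,.147)))
cv2.imwrite("pics/w6.png",cv2.resize(im[130:330,160:360],(600,600),interpolation=2))
E
```

```text
[0.59079803 0.01372031 0.25063076] [-3.14143177e+00  2.33011384e-03  3.13779968e+00] 0.0921804372270831
[258.82494974 188.36118889]
```

View pics/w6.png

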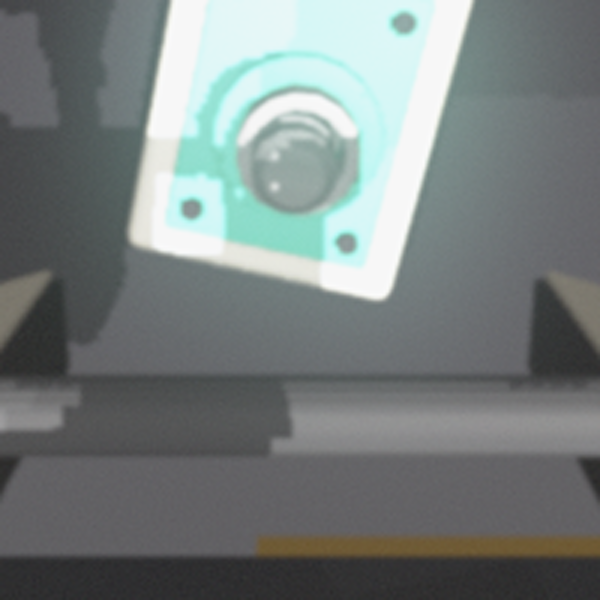

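Hub is seated and free. Next, the pliers.

Request:
move_arm(rows=[[-24, 39, 0, 0, -1], [-24, 39, 0, 0, -1], [-24, 39, 0, 0, -1], [-24, 39, 0, 0, -1], [-24, 39, 0, 0, -1], [-24, 39, 0, 0, -1], [0, 0, -25, 0, -1], [0, 0, -25, 0, -1], [0, 0, 0, 0, -1], [0, 0, 0, 0, -1]])

```text
time: 11.45
tool_pos: [0.446, 0.2475, 0.1988]
tool_rot: [-3.141, -0.003, 3.138]
contact_force: [0.6, 0.4, 0.9]
opening: 0.0919
grip_force: 0.0
```

```bash
python3 - <<'E'
from h import *
s=monitor.observe();k=cam("wrist",s);print(s["tool_pos"],s["tool_rot"])
im=vision.read_camera("wrist")[:,:,::-1]
for p in((.445,.249,.139),(.445,.249,.115),(.445,.249,.072)):print(proj(k,p))
hsv=cv2.cvtColor(im,cv2.COLOR_BGR2HSV);m=cv2.inRange(hsv,(0,120,60),(8,255,255))|cv2.inRange(hsv,(172,120,60),(180,255,255))
c,_=cv2.findContours(m,0,2)
for x in c:
    if cv2.contourArea(x)>60:print(cv2.contourArea(x),cv2.boundingRect(x),cv2.boxPoints(cv2.minAreaRect(x)).round(0).tolist())
cv2.imwrite("pics/w7.png",cv2.resize(im[90:290,160:360],(600,600),interpolation=2))
E
```

```text
[0.44600354 0.24747225 0.19883219] [-3.14064309e+00 -2.81065935e-03  3.13757130e+00]
[261.05881515 203.32250962]
[260.89422095 194.69861432]
[260.66405475 182.63908129]
274.0 (229, 181, 14, 34) [[227.0, 214.0], [230.0, 180.0], [242.0, 181.0], [240.0, 215.0]]
208.0 (277, 180, 14, 34) [[277.0, 180.0], [288.0, 179.0], [290.0, 213.0], [279.0, 214.0]]
2155.5 (19, 117, 36, 87) [[17.0, 118.0], [44.0, 114.0], [56.0, 201.0], [29.0, 204.0]]
```

View pics/w7.png

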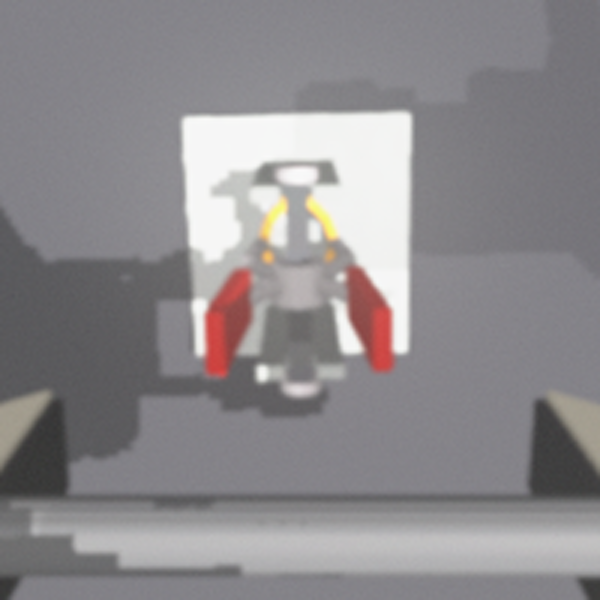

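Handle tops are centred at about (259.7,203.7), so the pliers are at about (0.445, 0.248), yaw about +0.02. I'll descend and squeeze.

Request:
move_arm(rows=[[-0.7, 0.5, -30, 0.02, -1], [0, 0, -30, 0, -1], [0, 0, -25, 0, -1], [0, 0, -17, 0, -1], [0, 0, 0, 0, -1], [0, 0, 0, 0, -1]])

```text
time: 12.1
tool_pos: [0.4467, 0.2483, 0.0987]
tool_rot: [3.141, 0.001, -3.126]
contact_force: [0.1, 0.8, -0.0]
opening: 0.0916
grip_force: 0.0
```

Request:
move_arm(newtons=20, rows=[[0, 0, 0, 0, 1], [0, 0, 0, 0, 1], [0, 0, 0, 0, 1], [0, 0, 0, 0, 1], [0, 0, 0, 0, 1], [0, 0, 0, 0, 1], [0, 0, 0, 0, 1], [0, 0, 0, 0, 1], [0, 0, 0, 0, 1], [0, 0, 0, 0, 1]])

```text
time: 13.1
tool_pos: [0.4462, 0.2484, 0.0984]
tool_rot: [3.141, 0.001, -3.125]
contact_force: [-0.8, 0.2, 5.4]
opening: 0.0376
grip_force: 20.0
```

Request:
move_arm(rows=[[0, 0, 5, 0, 1], [0, 0, 10, 0, 1], [0, 0, 20, 0, 1], [0, 0, 30, 0, 1], [0, 0, 35, 0, 1], [0, 0, 40, 0, 1], [0, 0, 30, 0, 1], [0, 0, 15, 0, 1], [0, 0, 0, 0, 1], [0, 0, 0, 0, 1]])

```text
time: 14.1
tool_pos: [0.4454, 0.2481, 0.2823]
tool_rot: [-3.141, -0.001, -3.125]
contact_force: [0.8, -0.4, -2.1]
opening: 0.0371
grip_force: 20.0
```

```bash
python3 - <<'E'
from h import *
s=monitor.observe();t=np.array(s["tool_pos"]);print(t,s["tool_rot"],s["opening"],s["contact_force"])
o=[]
for n in("scene","side"):
    k=cam(n);i=vision.read_camera(n)[:,:,::-1];cv2.imwrite(f"pics/r8{n}.png",i)
    p=t-[0,0,.045];c=proj(k,p).astype(int);x0,y0=c[0]-35,c[1]-45
    print(n,x0,y0,"ring",(proj(k,t-[0,0,.084])-[x0,y0])*[400/70,600/105])
    o.append(cv2.resize(i[y0:y0+105,x0:x0+70],(400,600),interpolation=2))
cv2.imwrite("pics/p8.png",np.hstack(o))
E
```

```text
[0.4453871  0.24810897 0.2822551 ] [-3.14141895e+00 -7.25941782e-04 -3.12539267e+00] 0.03705885393471515 [ 0.76065842 -0.42420208 -2.0511206 ]
scene 238 31 ring [198.49938144 333.8681369 ]
side 128 81 ring [215.18752134 326.14212164]
```

View pics/p8.png

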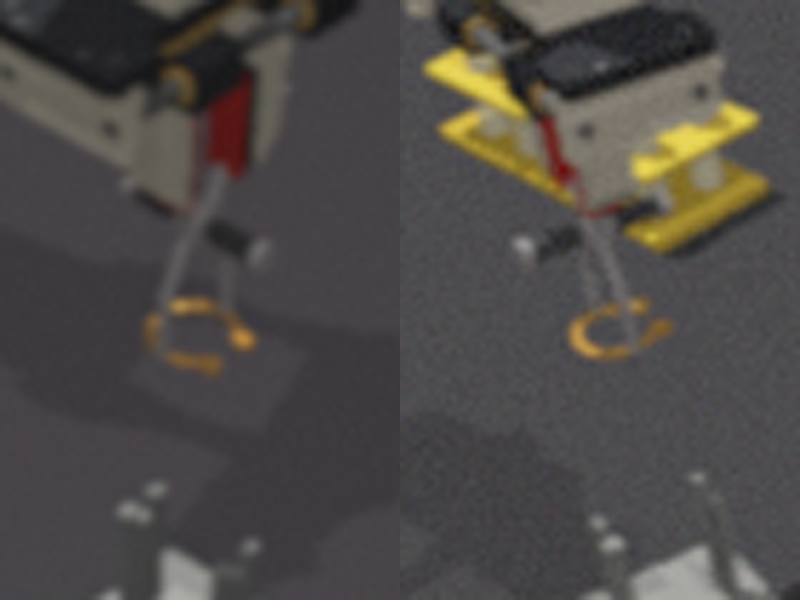

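The pliers are held with the ring spread, as both views show (ring at about (200,335) and (615,330) in the crop). The rest I measure numerically. I'll fit the ring's 3D circle from its golden pixels in both cameras.

```bash
cat > ring.py <<'E'
from h import *
from scipy.optimize import least_squares
def gold(im,c,r):
    hsv=cv2.cvtColor(im,cv2.COLOR_BGR2HSV);m=cv2.inRange(hsv,(10,110,70),(28,255,255))
    v,u=np.nonzero(m);q=np.stack([u,v],1).astype(float);return q[np.hypot(*(q-c).T)<r]
def fit(ims,t,zoff=.084,tilt=True):
    D=[];g=t-[0,0,zoff]
    for n,i in ims.items():
        k=cam(n);D.append((k,gold(i,proj(k,g),17)))
    def res(x):
        o=[];c=g+x[:3]/1e3;ax=R.from_euler("xy",x[3:5] if tilt else [0,0])
        n=ax.apply([0,0,1])
        for (K,T),q in D:
            d=np.linalg.inv(K)@np.c_[q,np.ones(len(q))].T;d=(T[:3,:3]@(d*np.array([[1],[-1],[-1]]))).T;p0=T[:3,3]
            P=p0+d*(((c-p0)@n)/(d@n))[:,None]
            o.append((np.linalg.norm(P-c,axis=1)-.0195)*1e3)
        return np.r_[np.concatenate(o),x[3:5]*30]
    r=least_squares(res,np.zeros(5),loss="soft_l1",f_scale=1.5)
    return g+r.x[:3]/1e3,r.x,[len(q) for _,q in D],np.median(abs(r.fun))
E
python3 - <<'E'
from ring import *
t=np.array([0.4453871,0.24810897,0.2822551])
A={n:cv2.imread(f"pics/r8{n}.png") for n in("scene","side")}
for tl in(0,1):print(*fit(A,t,tilt=tl))
for n in A:print(n,*fit({n:A[n]},t,tilt=0))
E
```

```text
[0.44473662 0.24503054 0.20120734] [-0.65048265 -3.07843354  2.95223672  0.          0.        ] [59, 61] 2.4466893597980333
[0.44670957 0.2480735  0.20278244] [ 1.32246716 -0.03546689  4.52733562  0.4448749  -0.23305908] [59, 61] 3.213238929856149
scene [0.47201817 0.21425219 0.23434437] [ 26.63106843 -33.85678061  36.0892732    0.           0.        ] [59] 1.7098633246283892
side [ 0.11941153 -0.65665142  0.85559858] [-325.97556882 -904.76038966  657.34348332    0.            0.        ] [61] 2.2929574905461436e-11
```

```bash
python3 - <<'E'
from h import *
for n in("scene","side"):
    im=cv2.imread(f"pics/{n}0.png");k=cam(n);hsv=cv2.cvtColor(im,cv2.COLOR_BGR2HSV)
    m=cv2.inRange(hsv,(72,40,60),(102,255,255))
    for name,p,z in(("hub",(.4637,-.3035),.010),("plate",(.5907,.0140),.055)):
        c=proj(k,(*p,z));w=np.zeros_like(m);cv2.circle(w,tuple(int(v) for v in c),48 if name=="plate" else 22,255,-1)
        cs,_=cv2.findContours(m&w,0,1);x=np.vstack([q for q in cs if cv2.contourArea(q)>10]);h=cv2.convexHull(x)
        W=np.array([onz(k,q[0],z)for q in h]);b=cv2.minAreaRect((W[:,:2]*1000).astype(np.float32))
        print(n,name,"px",c.round(1),"rect mm",np.round(b[0],1),np.round(b[1],1),round(b[2],1),"circ",np.round(cv2.minEnclosingCircle((W[:,:2]*1000).astype(np.float32))[0],1))
E
```

```text
scene hub px [115.  268.4] rect mm [ 469.8 -304.8] [68.3 59.7] 79.2 circ [ 464.3 -305. ]
scene plate px [249.7 208. ] rect mm [591.9   8. ] [ 87.8 116.9] 76.5 circ [591.8   9.2]
side hub px [288.9 310.2] rect mm [ 459.  -308.6] [57.8 67.1] 47.9 circ [ 462.6 -304.7]
side plate px [255.4 198.9] rect mm [589.5   8.7] [ 88.5 118. ] 76.6 circ [588.6   8. ]
```

```bash
cat > ring2.py <<'E'
from h import *
from scipy.optimize import minimize
S=8
def prep(n,im,g):
    k=cam(n);c=proj(k,g);x0,y0=(c-22).astype(int);w=im[y0:y0+44,x0:x0+44].astype(np.float32)
    G=np.clip(w[...,2]-w[...,0]-15,0,70)
    return k,(x0,y0),G
def model(k,o,c,tx,ty,yaw):
    ax=R.from_euler("xyz",[tx,ty,yaw]);a=np.radians(np.linspace(35,325,120))
    f=lambda a,r:np.array([proj(k,c+ax.apply([r*np.cos(q),r*np.sin(q),0]))for q in a])
    M=np.zeros((44*S,44*S),np.float32);P=((f(a,.0195)-o+.5)*S).astype(int)
    th=.004*k[0][0,0]/np.linalg.norm(k[1][:3,3]-c)*S
    cv2.polylines(M,[P],False,1.,max(1,round(th)))
    M=cv2.GaussianBlur(M,(0,0),.6*S)
    M=cv2.resize(M,(44,44),interpolation=cv2.INTER_AREA)
    W=np.ones((44,44),np.uint8);e=np.vstack([f(np.radians([-38,38]),.017),f(np.radians([38,0,-38]),.034)])
    cv2.fillPoly(W,[cv2.convexHull(((e-o)).round().astype(np.int32))],0)
    return M,W>0
def ncc(D,c,*t):
    s=0
    for k,o,G in D:
        M,W=model(k,o,c,*t);a,b=G[W]-G[W].mean(),M[W]-M[W].mean();s+=(a@b)/np.sqrt((a@a)*(b@b)+1e-9)
    return s/len(D)
def fit(ims,g,yaw=0.02,tilt=False):
    D=[prep(n,i,g) for n,i in ims.items()]
    f=lambda x:-ncc(D,g+x[:3]/1e3,*(x[3:]/20 if tilt else (0,0)),yaw)
    best=None
    for z0 in(-4,0,4):
        m=3+2*tilt;x0=np.zeros(m);x0[2]=z0
        r=minimize(f,x0,method="Nelder-Mead",options=dict(initial_simplex=np.vstack([x0]+[x0+2.5*np.eye(m)[i] for i in range(m)]),xatol=.05,fatol=1e-4))
        if best is None or r.fun<best.fun:best=r
    return g+best.x[:3]/1e3,best.x.round(2),-best.fun
E
cat > t.py <<'E'
from ring2 import *
t=np.array([0.4453871,0.24810897,0.2822551]);g=t-[0,0,.084]
A={n:cv2.imread(f"pics/r8{n}.png") for n in("scene","side")}
print(*fit(A,g,.02));print(*fit(A,g,.02+np.pi));print(*fit(A,g,.02,True))
E
time python3 t.py
```

```text
[0.44248079 0.24617441 0.19964018] [-2.91 -1.93  1.39] 0.6062028408050537
[0.44356248 0.24869856 0.19717755] [-1.82  0.59 -1.08] 0.522280752658844
[0.44248185 0.24673777 0.19913989] [-2.91 -1.37  0.88 -0.33  0.41] 0.6081812977790833
real	0m8.275s
user	0m8.513s
sys	0m0.092s
```

```bash
python3 - <<'E'
from h import *
s=monitor.observe();t=np.array(s["tool_pos"]);k=cam("wrist",s);im=vision.read_camera("wrist")[:,:,::-1];cv2.imwrite("pics/w9.png",im)
g=t-[0,0,.083];print(proj(k,g))
for a in(0,90,180,270):print(a,proj(k,g+.0195*np.array([np.cos(np.radians(a)),np.sin(np.radians(a)),0])).round(1))
hsv=cv2.cvtColor(im,cv2.COLOR_BGR2HSV);m=cv2.inRange(hsv,(12,90,60),(30,255,255))
n,l,st,ce=cv2.connectedComponentsWithStats(m)
for i in range(1,n):
    if st[i,4]>6:print(st[i],ce[i].round(1))
sub=m[150:260,225:300]
for r in sub[::2]:print("".join("#" if v else "." for v in r))
E
```

```text
[259.14687088 196.06951563]
0 [258.8 217.1]
90 [281.6 196.4]
180 [259.5 174.1]
270 [236.7 195.7]
[235 173  18  20 108] [242.6 181.2]
[266 174  17  19  66] [275.2 181.5]
[237 198   9  12  48] [240.2 204.1]
[273 199   9  11  43] [278.  204.1]
[183 243  14  52 430] [188.4 268.9]
[322 244  14  51 415] [329.9 269.7]
[469 251  17   6  65] [478.2 253.6]
[464 281  15  27 302] [470.2 292.5]
[ 142  303  303   13 2713] [308.9 310.7]
...........................................................................
...........................................................................
...........................................................................
...........................................................................
...........................................................................
...........................................................................
...........................................................................
...........................................................................
..................................................................
[... 2805 characters left out ...]
................
...........................................................................
...........................................................................
...........................................................................
...........................................................................
...........................................................................
...........................................................................
...........................................................................
...........................................................................
...........................................................................
```

The wrist camera sees the ring clearly, so I'll fit it there.

```bash
cat > wr.py <<'E'
from h import *
from scipy.optimize import least_squares
def wring(im,s):
    t=np.array(s["tool_pos"]);K,T=cam("wrist",s)
    hsv=cv2.cvtColor(im,cv2.COLOR_BGR2HSV);m=cv2.inRange(hsv,(12,90,60),(30,255,255))[:225]
    v,u=np.nonzero(m);ok=(u>225)&(u<300)&(v>160)&(v<214);u,v=u[ok],v[ok]
    def f(x):
        z=t[2]-.083+x[2]/1e3;P=np.array([onz((K,T),q,z)for q in zip(u,v)])[:,:2]-t[:2]-x[:2]/1e3
        return (np.hypot(*P.T)-.0195)*1e3
    r=least_squares(f,np.zeros(3),loss="soft_l1");z0=least_squares(lambda x:f([*x,0]),np.zeros(2),loss="soft_l1")
    return len(u),r.x.round(2),np.sqrt(np.mean(r.fun**2)).round(2),z0.x.round(2)
E
python3 - <<'E'
from wr import *
s=monitor.observe();print(wring(cv2.imread("pics/w9.png"),s))
E
```

```text
Traceback (most recent call last):
  File "wr.py", line 10, in wring
    r=least_squares(f,np.zeros(3),loss="soft_l1");z0=least_squares(lambda x:f([*x,0]),np.zeros(2),loss="soft_l1")
                                                     ~~~~~~~~~~~~~^^^^^^^^^^^^^^^^^^^^^^^^^^^^^^^^^^^^^^^^^^^^^^^
  File "wr.py", line 10, in <lambda>
    r=least_squares(f,np.zeros(3),loss="soft_l1");z0=least_squares(lambda x:f([*x,0]),np.zeros(2),loss="soft_l1")
                                                                            ~^^^^^^^^
  File "wr.py", line 8, in f
    z=t[2]-.083+x[2]/1e3;P=np.array([onz((K,T),q,z)for q in zip(u,v)])[:,:2]-t[:2]-x[:2]/1e3
                                                                                   ~~~~~^~~~
TypeError: unsupported operand type(s) for /: 'list' and 'float'
```

```bash
sed -i 's/f(\[\*x,0\])/f(np.r_[x,0])/' wr.py; python3 - <<'E'
from wr import *
s=monitor.observe();print(wring(cv2.imread("pics/w9.png"),s))
E
```

```text
(265, array([-0.6 , -0.23, -3.73]), np.float64(1.02), array([-1.49, -0.22]))
```

Request:
move_arm(rows=[[24, -39, 0, 0, 1], [24, -39, 0, 0, 1], [24, -39, 0, 0, 1], [24, -39, 0, 0, 1], [24, -39, 0, 0, 1], [24, -39, 0, 0, 1], [0, 0, 0, 0, 1], [0, 0, 0, 0, 1], [0, 0, 0, 0, 1]])

```text
time: 15.15
tool_pos: [0.5892, 0.0151, 0.282]
tool_rot: [3.141, -0.002, -3.125]
contact_force: [0.2, -0.0, -2.4]
opening: 0.0374
grip_force: 20.0
```

```bash
python3 - <<'E'
from h import *
s=dict(tool_pos=[0.46437533,-0.28661224,0.10841391],tool_rot=[3.14112668,-2.26396181e-04,3.13985942])
k=cam("wrist",s);im=cv2.imread("pics/w3.png").astype(float)
a=np.linspace(0,2*np.pi,721);p=np.array([proj(k,(.4637+.032*np.cos(q),-.3035+.032*np.sin(q),.01))for q in a])
print("top circle ext",p.min(0),p.max(0));
for r in(184,186,188,190,192):
    sal=im[r,:,1]-im[r,:,2];w=sal[195:290]
    # half-max crossings from outside
    L,Rr=w[:25].max()/2,w[-30:].max()/2
    i=np.argmax(w>L);j=len(w)-1-np.argmax(w[::-1]>Rr)
    l=195+i-(w[i]-L)/(w[i]-w[i-1]);rr=195+j+(w[j]-Rr)/(w[j]-w[j+1])
    q=p[np.argsort(abs(p[:,1]-r))[:8]];print(r,round(l,2),round(rr,2),"w",round(rr-l,2),"model",q[:,0].min().round(1),q[:,0].max().round(1))
# now
from wr import *
s=monitor.observe();im=vision.read_camera("wrist")[:,:,::-1];cv2.imwrite("pics/w10.png",im);print(s["tool_pos"],wring(im,s))
for n in("scene","side"):cv2.imwrite(f"pics/r10{n}.png",vision.read_camera(n)[:,:,::-1])
from ring2 import *
g=np.array(s["tool_pos"])-[0,0,.084];A={n:cv2.imread(f"pics/r10{n}.png") for n in("scene","side")}
print(*fit(A,g,.016))
E
```

```text
top circle ext [205.71640795 155.6349879 ] [275.4698807  222.78379869]
184 207.42 277.48 w 70.06 model 206.0 275.0
186 207.41 277.82 w 70.41 model 205.8 275.3
188 207.38 277.84 w 70.46 model 205.7 275.4
190 207.21 277.68 w 70.47 model 205.7 275.5
192 207.24 277.43 w 70.19 model 205.8 275.4
[0.58916515 0.01511465 0.28196125] (185, array([-1.3 , -0.11,  0.91]), np.float64(0.87), array([-1.1 , -0.11]))
[0.58754343 0.01303366 0.20134241] [-1.62 -2.08  3.38] 0.8383680582046509
```

Request:
move_arm(rows=[[2.3, -1, -20, 0, 1], [0, 0, -15, 0, 1], [0, 0, -6, 0, 1], [0, 0, 0, 0, 1], [0, 0, 0, 0, 1], [0, 0, 0, 0, 1]])

```text
time: 15.9
tool_pos: [0.5925, 0.0134, 0.2427]
tool_rot: [-3.141, 0.002, -3.125]
contact_force: [0.7, -0.6, -2.0]
opening: 0.0372
grip_force: 20.0
```

```bash
python3 - <<'E'
from wr import *
s=monitor.observe();im=vision.read_camera("wrist")[:,:,::-1];cv2.imwrite("pics/w11.png",im);print(s["tool_pos"],s["contact_force"],wring(im,s))
k=cam("wrist",s);print("tip",proj(k,(.5907,.014,.147)),"boss",proj(k,(.5907,.014,.119)),"ring",proj(k,np.array(s["tool_pos"])+[-.0012,-.0001,-.082]))
hsv=cv2.cvtColor(im,cv2.COLOR_BGR2HSV);v=im.max(2);m=cv2.inRange(hsv,(12,90,60),(30,255,255));t=cv2.inRange(hsv,(70,50,50),(105,255,255))
for r in range(160,232,2):print(r,"".join("#" if m[r,c] else "t" if t[r,c] else str(min(9,v[r,c]*10//256)) for c in range(215,305)))
E
```

```text
[0.59249124 0.01341187 0.24274941] [ 0.72751261 -0.60256111 -2.00450014] (198, array([-1.19, -0.17,  2.46]), np.float64(0.92), array([-0.67, -0.17]))
tip [259.75423991 189.69787217] boss [259.68544097 182.09549697] ring [258.98471024 194.67347519]<stdin>:5: RuntimeWarning: overflow encountered in scalar multiply
Traceback (most recent call last):
OverflowError: Python integer 256 out of bounds for uint8
```

```bash
python3 - <<'E'
from wr import *
im=cv2.imread("pics/w11.png")
hsv=cv2.cvtColor(im,cv2.COLOR_BGR2HSV);v=im.max(2).astype(int);m=cv2.inRange(hsv,(12,90,60),(30,255,255));t=cv2.inRange(hsv,(70,50,50),(105,255,255))
for r in range(162,226,2):print(r,"".join("#" if m[r,c] else "t" if t[r,c] else str(v[r,c]*10//256) for c in range(222,298)))
E
```

```text
162 8tt99tttttttt99999999tttttt66677888899989999988778tt999999999999999999999999
164 ttt99tttttttt999999tttt666666666666666666667777788888t9999999999999999999999
166 tttttttttttt999999tttt78998777777777888888888888999999tt99999999999999999999
168 ttttttttttttttttttttt67888777788889999999999988899999999t9999999999999999999
170 tttttttttttttttttttt6777766677888899999999999888899999999ttt9999999999999999
172 tttttttttttttttttt8899987667888888889999998899887789999999tttt9999t999999999
174 tttttttttttttttttt7888888######8666666666668######989999998tttt999t999999999
176 ttttttttttttttttt77766#########6666666666667########9999887tttt999t999999999
178 ttttttttttttttttt7667######866666656666666667767#######9877tttt999t999999999
180 ttttttttttttttttt66###66665666665566566666678877667######877ttt999t999999999
182 tttttttttttttttt6####65555556666555555666667788766667######7ttt99t9999999999
184 tttttttttttttt76###666555556666555555555556666666655568####89tt9tt9999999999
186 tttttttttttttt6###666655556666655555555555566665555556667##78ttt999999999999
188 ttttttttttttt7###66666555566666555555555555
[... 791 characters left out ...]
tttt555443333344334455tttttt765555555555555799999964
210 9999888875544444444444555544444433333333334444445555554445555555689999999854
212 9999999988765444444444444444444443333443444444444444445555555578999999999644
214 8888989999988765444444444444444444444444444444444444455555567999999999997544
216 667888888888888865444444445555555555555555555555544455556ttt9999999999985444
218 4444455666667778877654444445555555555555555555555444456ttttt9999999999964444
220 44444444444444456667654444445555555555555555555444445799999t5555555677654444
222 4433344444444444444444444444455555555555555555444444568999975444444444444445
224 4322344444444444444444444444445555555555555554444444445678865444444444333344
```

Request:
move_arm(rows=[[-2, 0.5, 0, 0, 1], [0, 0, -4, 0, 1], [0, 0, -4, 0, 1], [0, 0, -4, 0, 1], [0, 0, -3, 0, 1], [0, 0, 0, 0, 1], [0, 0, 0, 0, 1]])

```text
time: 16.65
tool_pos: [0.5901, 0.0138, 0.2266]
tool_rot: [3.141, -0.0, -3.125]
contact_force: [-0.4, 0.9, -2.2]
opening: 0.0377
grip_force: 20.0
```

```bash
cat > look.py <<'E'
import sys
from wr import *
import ring2
N=sys.argv[1]
s=monitor.observe();im=vision.read_camera("wrist")[:,:,::-1];cv2.imwrite(f"pics/w{N}.png",im);t=np.array(s["tool_pos"]);print(t,s["contact_force"],wring(im,s))
k=cam("wrist",s);print("tip",proj(k,(.5907,.014,.147)))
A={}
for n in("scene","side"):A[n]=vision.read_camera(n)[:,:,::-1];cv2.imwrite(f"pics/r{N}{n}.png",A[n])
print(*ring2.fit(A,t-[0,0,.082],.016))
hsv=cv2.cvtColor(im,cv2.COLOR_BGR2HSV);v=im.max(2).astype(int);m=cv2.inRange(hsv,(12,90,60),(30,255,255));q=cv2.inRange(hsv,(70,50,50),(105,255,255))
for r in range(168,212,2):print(r,"".join("#" if m[r,c] else "t" if q[r,c] else str(v[r,c]*10//256) for c in range(228,292)))
E
python3 look.py 12
```

```text
[0.59013304 0.01376477 0.22660038] [-0.3805182   0.89615059 -2.18234163] (203, array([-0.68, -0.15, -0.15]), np.float64(0.87), array([-0.71, -0.15]))
tip [259.31795962 197.63321836]
[0.58885789 0.01187608 0.1452262 ] [-1.28 -1.89  0.63] 0.7907110452651978
168 ttttttt99ttttttttt666677888899999999999888777ttt9999999999t99999
170 tttttttttttttttt6666667788889999999999988889888tt999999999999999
172 tttttttttttttt66667778888888889999998999999999988tttttt9999tt999
174 ttttttttttttt788888######8666666666678####99999998tttttttttttt99
176 tttttttttttt67888########7666666666667#######9999987tttttttttt99
178 ttttttttttt6667######866555566666666666667######99988tttttttttt9
180 tttttttttt666###66655555555555566656666666668#####998ttttttttt99
182 tttttttttt6####65555555655555555656666666666667######7ttttttttt9
184 ttttttttt6###66555555565555555555555667776666666######7tttttttt9
186 tttttttt6###66655555565555555555555566666655665567####6tttttttt9
188 ttttttt76##66665555555555555555555555556555555556666##66tttttt99
190 tttttt76###66665555555555555555555555555555555556666###66tttt999
192 tttttt656#66666555555655554444444444455655555555666666656ttt9999
194 ttttt54444566655555556655544444444444555655555566666555555tt9999
196 tttt544444556655555566655444444444444555555555666666555555tt9999
198 ttt54444445666555555666554444444444445565555566666655555555tt999
200 tt54444445#6666555555555544444444444455555555666666665555555t999
202 tt5444445###666655555555544444444444455555556666666##65545556899
204 t54444445####6tt6655555555444444444444555666677t76###65455555699
206 55444444445###67tttt555554443434444444456677ttt66##6555555555689
208 t5444444444455556ttt5544444333443334444455ttt7665555555555555799
210 ttt5544444444444555544444433333333344444445555554455555555689999
```

Request:
move_arm(rows=[[0, 0.3, -3, 0, 1], [0, 0, -3, 0, 1], [0, 0, -3, 0, 1], [0, 0, -3, 0, 1], [0, 0, 0, 0, 1], [0, 0, 0, 0, 1]])

```text
time: 17.4
tool_pos: [0.5901, 0.0141, 0.2146]
tool_rot: [3.141, -0.0, -3.125]
contact_force: [-0.2, 0.0, -1.9]
opening: 0.0376
grip_force: 20.0
```

Request:
move_arm(rows=[[0, 0, -2, 0, 1], [0, 0, -2, 0, 1], [0, 0, -2, 0, 1], [0, 0, -2, 0, 1], [0, 0, -1, 0, 1], [0, 0, 0, 0, 1], [0, 0, 0, 0, 1]])

```text
time: 18.1
tool_pos: [0.5901, 0.0141, 0.2057]
tool_rot: [3.142, 0.0, -3.125]
contact_force: [0.4, 0.4, -1.6]
opening: 0.0372
grip_force: 20.0
```

```bash
python3 look.py 13
```

```text
[0.59013551 0.01407138 0.20574564] [ 0.38339119  0.41242065 -1.59603159] (176, array([-1.59, -0.15,  1.65]), np.float64(0.77), array([-1.24, -0.14]))
tip [258.9659675  205.44759272]
[0.58862946 0.01181644 0.12465874] [-1.51 -2.25  0.91] 0.627784013748169
168 ttttttttttttttttttttt7778888999999999998889999999999999999999999
170 tttttttttttttttttttt66778888999999999998888ttt999999999999tt9999
172 ttttttttttttttttt6666788888888999999889988777ttt99999999999tt999
174 ttttttttttttttt6668######8666666666678######8878tt9999999999tt99
176 ttttttttttttt6566#####999766666666666799#######88tt9999999ttttt9
178 tttttttttttt666#####999987666666666667899999#####98ttttttttttttt
180 tttttttttt666###666666666666666666666667889999#####88ttttttttttt
182 ttttttttt66###6666666666666566666666667766678889#####7tttttttttt
184 tttttttt66###666655665555555565566666788876678888####77ttttttttt
186 ttttttt66###666665555555555555565565556677666777666##66ttttttttt
188 ttttttt6###66665555555555555555555555555555566666666##66tttttttt
190 tttttt66###6665555555555554t444tttt45555555566666666###66ttttttt
192 tttttt55666665555555555555444t444444455565555665566666666ttttttt
194 tttt555555556555555555555544444444444555555555t55666555555tttttt
196 tttt5444455565555555556555444444444445555555555556665555555tttt9
198 ttt544444455655555555555554444444444455555555555566655555555ttt9
200 tt54444445#6555555555555554444444444455555555555566665555555tt99
202 tt5444445###555555555555554444444444455555555555666##65555556tt9
204 t55444445###55555555555555444444444444555555556666###655555556t9
206 5545555444555555555555555444444444444455555555566##6555555555579
208 t544445454444444555555554444444444444445555555665555555555555799
210 ttt55444455444444444444444433443434444444445455555555555556tt999
```

Request:
move_arm(rows=[[0.5, 0, -0.5, 0, 1], [0, 0, -0.5, 0, 1], [0, 0, 0, 0, 1], [0, 0, 0, 0, 1], [0, 0, 0, 0, 1], [0, 0, 0, 0, 1], [0, 0, 0, 0, 1]])

```text
time: 18.95
tool_pos: [0.5906, 0.014, 0.2047]
tool_rot: [3.142, 0.0, -3.125]
contact_force: [-0.3, -0.1, -2.7]
opening: 0.0374
grip_force: 20.0
```

```bash
python3 - <<'E'
from wr import *
import ring2
for i in range(3):
    s=monitor.observe();t=np.array(s["tool_pos"]);A={n:vision.read_camera(n)[:,:,::-1] for n in("scene","side")}
    print(t,np.round(s["contact_force"],1),np.round(s["torque"],2),s["opening"],*ring2.fit(A,t-[0,0,.082],.016))
E
```

```text
[0.59061455 0.01404294 0.20472142] [-0.3 -0.1 -2.7] [0.02 0.03 0.  ] 0.037378086656419465 [0.58905082 0.0119312  0.12334525] [-1.56 -2.11  0.62] 0.6365124583244324
[0.59062392 0.01407444 0.20472081] [-1.   0.2 -1.8] [0.09 0.01 0.01] 0.03737970979369316 [0.58898843 0.01161774 0.12358624] [-1.64 -2.46  0.87] 0.6374741792678833
[0.59060956 0.01406324 0.20474173] [-0.7  0.  -1.8] [ 0.03 -0.03  0.  ] 0.037264919176857786 [0.58880111 0.01178864 0.1232548 ] [-1.81 -2.27  0.51] 0.6356339454650879
```

The ring is at about 0.1234 m, spread, and shows no contact force beyond the pliers' weight. Handing in.

```bash
python3 -c "
from cell import workorder
print(workorder.hand_in())"
```

```text
the job is handed in; nothing more can be done
None
```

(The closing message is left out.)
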